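# Zero the filling valve and open it two turns with its plug-in crank

## Robot

A 6-joint arm with a two-finger parallel gripper is mounted at the origin on a cart in front of the work surface, level with it; the furniture and walls round the work are solid. World frame = base frame: x ahead of the robot, y to its left, z up, the work surface at z = 0. Lengths are in mm, angles in rad, forces in N, time in s.
With the tool pointing down it reaches from about 275 to 850 mm from the base axis. Payload 5.2 kg.
Tool frame: the origin (TCP) lies on the centre line of the jaws, within the pads' length; the fingertips stand 25 mm ahead of it and the grasp point (between the pads) lies 6 mm ahead of it; z points along the fingers, y is the direction in which the jaws open and shut (so a half turn about z gives the same grasp; the last joint's range is limited). The gripper opens to 85 mm and grips with 20 to 120 N. Pads are 22 mm wide; open, the fingers measure 114 mm over their backs; the gripper's body (76 mm by 85 mm) begins 54 mm behind the grasp point. The pads swing forward as they close: fully open they stand 13 mm farther back than shut.
Start: joints at [-1.391, 0.259, 1.535, -0, 1.348, -0.203], TCP at [205.456, -510.189, 256.31] pointing down, gripper open.
Joint ranges: [-3.14, 3.14], [-0.91, 2.08], [0.19, 2.58], [-1.22, 4.36], [0.22, 2.71], [-3.12, 3.12]. Speed limits (rad/s): [2.57, 2.57, 3.14, 3.14, 3.14, 3.14].

## Interface

Orientations are given as [roll, pitch, yaw] about the fixed x, y, z axes, in that order (R = Rz(yaw) Ry(pitch) Rx(roll)).
In Python, from workcell import ctrl gives the robot as it stands. The module is installed in compiled form; this text tells all that it offers.
- The arm moves only by the tool move_arm, never from a script. Its argument "series" is a list of rows, each a list of 7 numbers: the opening, from 0 (shut) to 1 (fully open), then the shift along the tool's x, y, z normalised to -1 to 1, where 1 is 0.025 m, then the turn, a rotation vector about the tool's x, y, z normalised to -1 to 1, where 1 is 5 degrees. A call has 1 to 12 rows; each row shifts and turns the commanded pose from where the row before left it, along the tool's axes as they then stand; what a row does not reach is not made up. A row lasts 1/12 s, in which the tool goes at most 41.7 mm and 7.16 degrees, less where a joint would pass 70% of its speed; a pose out of reach is approached as far as the arm can. A call with a number of a shift or a turn outside -1 to 1 is refused whole. A call with a gripper value outside its range is refused whole. The fingers move at their own pace and stop on an object; "squeeze" is the grip in N (left out, the last holds). Time passes only in rows, so rows that do not move let the fingers close. It gives the time, the measured TCP pose, the force and the opening at its end, in the units of the state.
- ctrl.state(): the state, without advancing time (a new reading comes with each control period).
- ctrl.read_camera(name): name is "side" or "top" or "wrist"; returns the picture (384x512x3 uint8, red, green, blue); there is no depth.
- ctrl.camera_info(name): a dict with "intrinsics" (3x3 intrinsics, pixels), "R" (3x3) and "t" (3): a world point X has camera coordinates R X + t. Camera axes: x right, y down, z forward; pixel columns grow to the right and rows downward; lengths in mm; the calibration is good to about 2 mm. A picture is of the moment at which its call begins: read the wrist's pose just before it. camera_info takes no time and is no camera call; for the wrist camera it gives the pose at the moment of the call.
- ctrl.hand_in(): hands the job in, once; it reports no verdict.
Trained networks look in the newest picture that a camera, given by its name, has taken for a name from the list of things; names that differ only in an ending like _2 or _b are one class to them, and where a whole thing is asked for, a point or a joint stands for the part that bears it (a point fixed in the world has none). Each returns a list of dicts, best first, with "confidence" (0 to 1); they miss things now and then, are a little off and sometimes report something else, mostly with a low value. They report only what shows in the picture. A call takes as long as a camera call.
- ctrl.recognise(camera, label): "rect" ([left, top, right, bottom] in pixels, round what is visible of it).
- ctrl.cut_out(camera, label): "region" (384x512 bool, what is visible of it) and "rect" ([left, top, right, bottom] in pixels, round what is visible of it).
The state is a dict: "t": time; "joint_pos": joint angles; "qd": joint speeds; "joint_efforts": joint torques, N m; "ee_pos": TCP position; "tcp_rot": TCP orientation; "ft_force": force on the tool from outside, world axes, zero at the start; "torque": the same for the moment, N m; "width": opening from 0.0 (shut) to 1.0 (fully open).
Only numpy, scipy, OpenCV 4.12 (cv2) and the standard library are available. Lean on these libraries where they do the work, as an engineer would, in place of code of your own. Each camera call takes 0.05 s, during which the arm holds its last target. There are 200 camera calls.

## Task

Set the paste filler's valve for the next batch: lift the loose crank handle up off its forked hook, plug it fully home in the socket on the red handwheel, and with it turn the wheel clockwise until the valve stops shut, then open it again by exactly two full turns. Finish while still holding the crank handle in the wheel, ready to shut the valve again when paste comes, and leave the jars and the other things as they stand.

Things in the scene. Friction and masses are not known exactly. Their poses are not given: they have to be found in the camera images.
- crank_handle: Loose crank handle, about 100 g: round black grip (24 mm diameter, from 6 to 62 mm above the origin), steel collar (28 mm diameter, 6 mm thick) and below it a steel pin (12 mm diameter, 32 mm long, the last 9 mm tapering to 6 mm). Origin on its axis at the underside of the collar, z up. It starts upright, hanging by its collar in the forked hook. Any grasp yaw will do; the pin can turn in the socket.
- fork (a point): Centre of the forked hook on its small grey-based stand, at the upper face of the prongs (205 mm up), where the underside of the collar rests; x points back to the post, the fork opens to -x. Slot 15 mm wide, prongs 5 mm thick with 5.5 mm high lips at their tips, 21 mm from this point: straight up is free.
- socket (a point): Mouth of the steel socket on the red handwheel: an upright round through hole, 14 mm in diameter, 28 mm deep, in a 26 mm wide boss 55 mm from the wheel's axis. The point is on the hole's axis at the boss's upper face (218 mm up) and travels with the wheel. The handle is home when its collar's underside is here. Nothing on the wheel stands higher than the boss.
- wheel_axis (a point): The handwheel's upright axis, at the height of the socket's mouth; it stays put. The point's x points from the valve to the steel hopper, whose front is 115 mm behind the axis and whose lid handle, its highest part, is 243 mm up.
- handwheel (a joint): Wheel angle, rad: 0 is shut, a hard stop; grows as it opens, anticlockwise seen from above, 6.283 a turn, up to 20.4. At value q the socket lies at angle q + 180 degrees, anticlockwise, from the x axis of point wheel_axis. Begins between 1.2 and 4.8. Turns with 2 to 3 N at the socket and stays where it is left. The brass spindle in its hub rises 2.5 mm a turn.
- waiting_jar: Empty glass jar, 70 mm wide, 112 mm high, on the filler's platen under the nozzle; origin at the centre of its underside. Leave it.
- full_jar_a: Jar of dark paste, 70 mm wide, 112 mm high; origin under its centre. Leave it.
- full_jar_b: Jar of light paste, 70 mm wide, 113 mm high; origin under its centre. Leave it.
- jar_funnel: White jar funnel stood on its mouth, 68 mm wide, 72 mm high; origin under its centre. Leave it.
- tally: Tally counter, 44 x 51 x 30 mm; origin under its centre. Leave it.

How it is judged:
By the outcome, as a careful person would: the job done as asked, in the order asked, and still so for the second after the job is handed in, while the arm keeps its last pose, push and grip.
It also fails if it takes over 72 s, if anything falls off the work surface, if the arm or the gripper's body presses on something with over 40 N, if the wrist force passes 120 N, or if a joint passes its speed limit or range.

## Working session

There is one attempt and no reset: what is moved stays moved. The work goes in short steps, Python scripts to look and compute and a tool call to move; the robot and the scene stay as the last step left them, time stands still between calls to the robot, and variables do not carry over. Pictures are saved under pics/ and viewed, about 8 in all and at most 12, crops included, and the job is handed in when it is done.

Besides the shell and the picture viewer there is one more tool, called after "Emit:" as name([rows], argument=value, ...), one row to a line, values as JSON. move_arm: Moves the arm, as the interface text tells. Scaled input: -1 to 1 covers 0.025 m each way for a shift and 5 degrees each way for a turn. Its arguments: {"type":"object","properties":{"series":{"type":"array"},"squeeze":{"type":"number"}},"required":["series"]}

```bash
mkdir -p pics
cat > h.py <<'E'
import numpy as np, cv2
from workcell import ctrl
from scipy.spatial.transform import Rotation as Ro
def ray(info,px):
    K=np.array(info["intrinsics"]);R=np.array(info["R"]);t=np.array(info["t"])
    d=R.T@np.linalg.inv(K)@np.array([px[0],px[1],1.]);return -R.T@t,d
def at_z(info,px,z):
    c,d=ray(info,px);return c+d*(z-c[2])/d[2]
def proj(info,X):
    K=np.array(info["intrinsics"]);p=K@(np.array(info["R"])@np.array(X,float)+np.array(info["t"]));return p[:2]/p[2]
def tri(rs):
    A=np.zeros((3,3));b=np.zeros(3)
    for c,d in rs:
        d=d/np.linalg.norm(d);P=np.eye(3)-np.outer(d,d);A+=P;b+=P@c
    return np.linalg.solve(A,b)
def save(name,im): cv2.imwrite("pics/"+name+".png",im[...,::-1])
E
python3 - <<'E'
from h import *
s=ctrl.state();print(s)
a=[]
for c in("top","side"):
    im=ctrl.read_camera(c);i=ctrl.camera_info(c);a.append(im)
    print(c,(-np.array(i["R"]).T@np.array(i["t"])).round(),np.array(i["R"]).round(2).tolist(),np.array(i["intrinsics"]).round())
    for l in("crank_handle","handwheel","socket","fork","waiting_jar","full_jar_a","jar_funnel","tally"):
        try:
            r=ctrl.recognise(c,l);print(c,l,[(np.round(q["rect"]).tolist(),round(q["confidence"],2)) for q in r])
        except Exception as e:print(l,e)
save("a_top",cv2.resize(a[0],(800,600)));save("a_side",cv2.resize(a[1],(800,600)))
E
```

```text
{'t': 0.0, 'joint_pos': array([-1.39078532e+00,  2.59354514e-01,  1.53614229e+00, -1.39436133e-05,
        1.34802438e+00, -2.02787239e-01]), 'qd': array([-0.00113785, -0.00135308, -0.00058743,  0.00191802, -0.00037763,
       -0.00056157]), 'joint_efforts': array([-1.71485848e-03, -4.46038198e+01, -2.90570748e+01, -3.84155119e-04,
        1.18075573e-02,  6.27591675e-06]), 'ee_pos': array([ 205.36398172, -509.66223359,  255.444718  ]), 'tcp_rot': array([-3.13970090e+00, -3.75091745e-04,  3.82800983e-01]), 'ft_force': array([ 0.23788854,  0.41018551, -0.00328698]), 'torque': array([-0.00706324, -0.03249849,  0.03015477]), 'width': 0.9976587069010546}
top [ 287. -403. 1086.] [[0.02, -1.0, -0.0], [-0.98, -0.01, -0.19], [0.19, 0.01, -0.98]] [[470.   0. 250.]
 [  0. 470. 190.]
 [  0.   0.   1.]]
top crank_handle [([201.0, 211.0, 217.0, 225.0], 0.48)]
top handwheel [([139.0, 112.0, 199.0, 170.0], 0.73)]
top socket [([138.0, 114.0, 200.0, 171.0], 0.86), ([301.0, 172.0, 336.0, 208.0], 0.61)]
top fork [([140.0, 13.0, 224.0, 185.0], 0.74), ([200.0, 204.0, 236.0, 251.0], 0.69)]
top waiting_jar
[... 185 characters left out ...]

top tally [([302.0, 212.0, 324.0, 233.0], 0.67)]
side [  150. -1007.   610.] [[0.88, -0.48, -0.0], [-0.25, -0.46, -0.85], [0.41, 0.75, -0.53]] [[360.   0. 252.]
 [  0. 360. 190.]
 [  0.   0.   1.]]
side crank_handle [([200.0, 153.0, 212.0, 187.0], 0.67), ([304.0, 214.0, 333.0, 262.0], 0.48)]
side handwheel [([225.0, 137.0, 273.0, 160.0], 0.6)]
side socket [([226.0, 140.0, 278.0, 162.0], 0.97)]
side fork [([197.0, 172.0, 227.0, 252.0], 0.56)]
side waiting_jar [([236.0, 172.0, 264.0, 215.0], 0.91)]
side full_jar_a [([278.0, 241.0, 311.0, 303.0], 0.89), ([301.0, 212.0, 334.0, 261.0], 0.84)]
side jar_funnel [([176.0, 196.0, 196.0, 225.0], 0.65)]
side tally [([253.0, 283.0, 276.0, 302.0], 0.55)]
```

View pics/a_top.png

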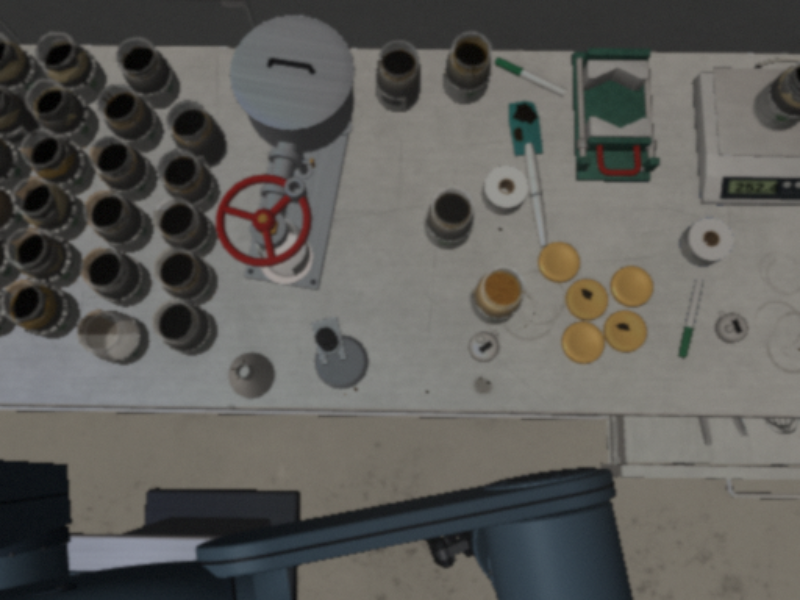

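View pics/a_side.png

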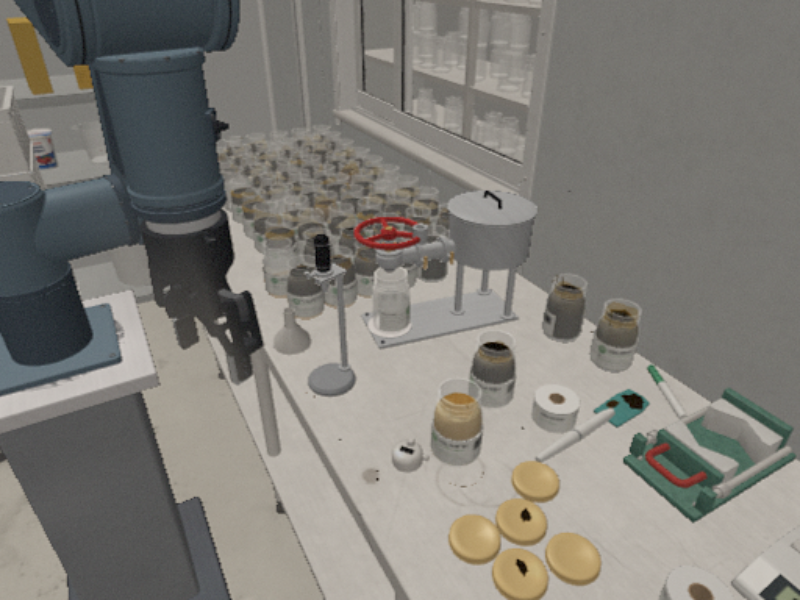

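Run:
```python
from h import *
it=ctrl.camera_info("top");iS=ctrl.camera_info("side")
# handle centre, z approx 205+? 
h=tri([ray(it,(209,218)),ray(iS,(206,170))]);print("handle",h, at_z(it,(209,218),240))
print("wheel bbox",at_z(it,(139,112),205),at_z(it,(199,170),205),tri([ray(it,(169,141)),ray(iS,(250,150))]))
for n,p,z in(("waiting",(180,158),60),("A",(318,188),60),("B",(283,141),60),("fun",(160,243),36),("tally",(313,222),20)):print(n,at_z(it,p,z))
```

```text
handle [ 403.22107202 -321.266333    217.69940354] [ 400.73035519 -323.52117966  240.        ]
wheel bbox [ 614.41544905 -174.90113929  205.        ] [ 498.34018619 -297.90134659  205.        ] [ 560.22665145 -236.16224561  196.13849445]
waiting [ 560.3873138  -236.64540852   60.        ]
A [ 495.94311846 -546.97912764   60.        ]
B [ 603.66871096 -468.8871329    60.        ]
fun [ 370.47406786 -196.85746929   36.        ]
tally [ 424.84145993 -540.22944043   20.        ]
```

The top view shows the red wheel hub at about (264,218), with the boss at (294,185) and the hopper lid at (292,72). The side view shows the handle upright in its fork at (322,255). Next I'll move above the handle with the tool yaw squared to the world axes.

Emit:
move_arm([
  [1,0,0,-1,0,0,0.88],
  [1,0,0,-1,0,0,0.88],
  [1,0,0,-1,0,0,0.88],
  [1,0,0,-1,0,0,0.88],
  [1,0,0,-1,0,0,0.88],
  [1,0,0,-1,0,0,0],
])

```text
t: 1.4
ee_pos: [205.4, -510.0, 407.6]
tcp_rot: [3.141, -0.0, -0.005]
ft_force: [0.5, 0.3, -0.9]
width: 1.002
```

Emit:
move_arm([
  [1,0.97,-0.95,0,0,0,0],
  [1,0.97,-0.95,0,0,0,0],
  [1,0.97,-0.95,0,0,0,0],
  [1,0.97,-0.95,0,0,0,0],
  [1,0.97,-0.95,0,0,0,0],
  [1,0.97,-0.95,0,0,0,0],
  [1,0.97,-0.95,0,0,0,0],
  [1,0.97,-0.95,0,0,0,0],
  [1,0,0,0,0,0,0],
  [1,0,0,0,0,0,0],
])

```text
t: 2.23
ee_pos: [400.7, -319.0, 406.5]
tcp_rot: [3.141, -0.0, 0.003]
ft_force: [0.2, -0.2, -0.7]
width: 1.0
```

Run:
```python
from h import *
s=ctrl.state();i=ctrl.camera_info("wrist");im=ctrl.read_camera("wrist")
print(s["t"],s["ee_pos"],s["tcp_rot"],s["joint_pos"])
print((-np.array(i["R"]).T@np.array(i["t"])).round(),np.array(i["R"]).round(2).tolist(),np.array(i["intrinsics"]).round())
for l in("crank_handle","fork","socket","handwheel"):
    print(l,[(np.round(q["rect"]).tolist(),round(q["confidence"],2)) for q in ctrl.recognise("wrist",l)])
save("w1",cv2.resize(im,(800,600)))
```

```text
2.2333 [ 400.7164139  -319.01608799  406.46468131] [ 3.14133567e+00 -1.21635884e-04  2.66631186e-03] [-8.90370537e-01  1.31628493e-01  1.33552041e+00 -6.67457494e-05
  1.67416729e+00  6.77752597e-01]
[ 467. -320.  524.] [[0.0, -1.0, 0.0], [-0.97, -0.0, 0.26], [-0.26, -0.0, -0.97]] [[290.   0. 255.]
 [  0. 290. 192.]
 [  0.   0.   1.]]
crank_handle [([248.0, 160.0, 270.0, 197.0], 0.94), ([109.0, 0.0, 236.0, 81.0], 0.34)]
fork [([234.0, 128.0, 281.0, 192.0], 0.79)]
socket [([112.0, 1.0, 233.0, 82.0], 0.88)]
handwheel [([110.0, 0.0, 232.0, 81.0], 0.96)]
```

View pics/w1.png

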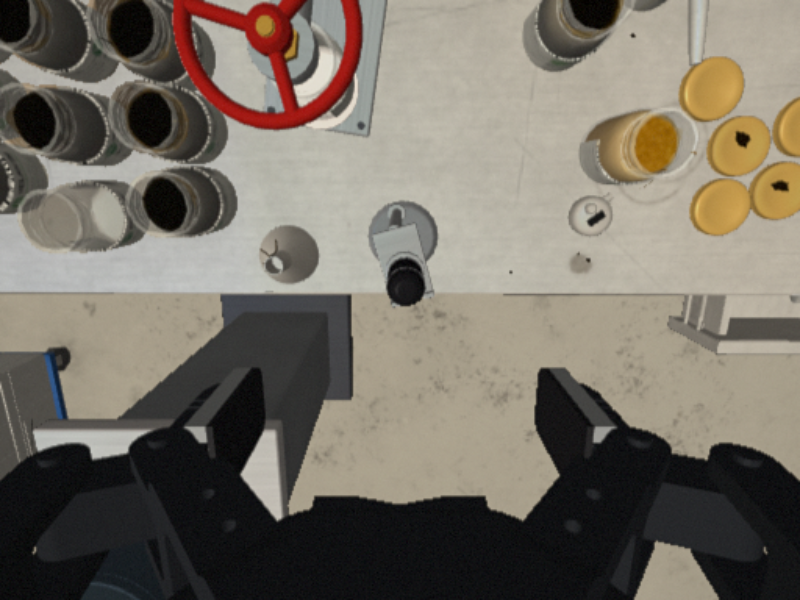

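The wrist view shows the grip's top centred at about (406,287) in the 800x600 picture, with the fork behind it opening toward the robot. The wheel hub is at (267,27).

Run:
```python
from h import *
i=ctrl.camera_info("wrist");it=ctrl.camera_info("top");iS=ctrl.camera_info("side")
s=.64
print("handle top z267 wrist",at_z(i,(406*s,287*s),267))
print("top cam, grip top px ~(327,338)",at_z(it,(327*s,336*s),267),"tri all",tri([ray(i,(406*s,287*s)),ray(it,(327*s,336*s)),ray(iS,(321*s,238*s))]))
print("hub wrist",[at_z(i,(267*s,27*s),z) for z in(205,218)],"top",at_z(it,(264*s,219*s),215))
print("tri hub",tri([ray(i,(267*s,27*s)),ray(it,(264*s,219*s)),ray(iS,(389*s,232*s))]))
print("boss top",at_z(it,(294*s,185*s),218),"lid",at_z(it,(292*s,72*s),225),"lid handle",at_z(it,(292*s,67*s),243))
```

```text
handle top z267 wrist [ 403.47777738 -327.13835192  267.        ]
top cam, grip top px ~(327,338) [ 402.33527244 -326.38791039  267.        ] tri all [ 402.7252338  -326.65191065  264.53493346]
hub wrist [array([ 556.31603809, -240.72337643,  205.        ]), array([ 552.58940888, -244.08716576,  218.        ])] top [ 554.2719651  -238.90743996  215.        ]
tri hub [ 557.81608    -238.25414515  202.26393955]
boss top [ 597.84581251 -274.61880945  218.        ] lid [ 746.31500596 -266.88744975  225.        ] lid handle [ 743.46697563 -269.45638217  243.        ]
```

Emit:
move_arm([
  [1,0.1,0.3,0.5,0,0,0],
  [1,0,0.02,1,0,0,0],
  [1,0,0,1,0,0,0],
  [1,0,0,1,0,0,0],
  [1,0,0,1,0,0,0],
  [1,0,0,0.9,0,0,0],
  [1,0,0,0.5,0,0,0],
  [1,0,0,0.3,0,0,0],
  [1,0,0,0,0,0,0],
], squeeze=60)

```text
t: 3.23
ee_pos: [401.0, -328.5, 249.6]
tcp_rot: [-3.139, 0.002, -0.003]
ft_force: [-0.6, 0.5, 0.3]
width: 0.999
```

Emit:
move_arm([
  [0,0,0,0,0,0,0],
  [0,0,0,0,0,0,0],
  [0,0,0,0,0,0,0],
  [0,0,0,0,0,0,0],
  [0,0,0,0,0,0,0],
  [0,0,0,0,0,0,0],
  [0,0,0,0,0,0,0],
  [0,0,0,0,0,0,0],
], squeeze=60)

```text
t: 3.9
ee_pos: [402.0, -326.3, 251.2]
tcp_rot: [-3.138, 0.001, -0.001]
ft_force: [-0.7, 6.6, 2.8]
width: 0.267
```

Emit:
move_arm([
  [0,0,0,-0.4,0,0,0],
  [0,0,0,-0.6,0,0,0],
  [0,0,0,-1,0,0,0],
  [0,0,0,-1,0,0,0],
  [0,0,0,-1,0,0,0],
  [0,0,0,0,0,0,0],
])

```text
t: 4.4
ee_pos: [403.5, -330.2, 357.6]
tcp_rot: [3.133, -0.006, -0.001]
ft_force: [-0.1, -0.3, 0.5]
width: 0.269
```

Emit:
move_arm([
  [0,0.4,-0.2,0,0,0,0],
  [0,0.8,-0.4,0,0,0,0],
  [0,0.9,-0.45,0,0,0,0],
  [0,0.9,-0.45,0,0,0,0],
  [0,0.9,-0.45,0,0,0,0],
  [0,0.8,-0.4,0,0,0,0],
  [0,0.4,-0.2,0,0,0,0],
  [0,0,0,0,0,0,0],
  [0,0,0,0,0,0,0],
])

```text
t: 5.15
ee_pos: [529.7, -264.3, 350.1]
tcp_rot: [-3.141, 0.002, 0.0]
ft_force: [-0.5, 0.8, -1.6]
width: 0.267
```

Run:
```python
from h import *
i=ctrl.camera_info("wrist");im=ctrl.read_camera("wrist");s=ctrl.state()
print(s["t"],s["ee_pos"],s["tcp_rot"],s["ft_force"],s["width"])
for l in("crank_handle","socket","handwheel"):
    print(l,[(np.round(q["rect"]).tolist(),round(q["confidence"],2)) for q in ctrl.recognise("wrist",l)])
t=ctrl.read_camera("side");it=ctrl.camera_info("side")
print("side",[(np.round(q["rect"]).tolist(),round(q["confidence"],2)) for q in ctrl.recognise("side","crank_handle")])
p=proj(it,s["ee_pos"]-[0,0,46]).round(1);print("predicted collar origin in side",p)
u,v=p.astype(int)
save("w2",cv2.resize(im[90:390,100:450],None,fx=2,fy=2,interpolation=cv2.INTER_CUBIC)[:600])
save("s2",cv2.resize(t[v-50:v+50,u-60:u+60],None,fx=6,fy=6,interpolation=cv2.INTER_CUBIC)); print(u,v)
```

```text
5.2 [ 529.1857115  -264.8340587   350.51158787] [-3.14116110e+00  1.78983651e-03 -9.20783230e-04] [-0.42067789 -0.65948555 -1.1419603 ] 0.26262086623935055
crank_handle [([229.0, 206.0, 279.0, 301.0], 0.86)]
socket [([161.0, 90.0, 291.0, 218.0], 0.73)]
handwheel [([157.0, 85.0, 291.0, 216.0], 0.7)]
side [([240.0, 108.0, 251.0, 121.0], 0.48)]
predicted collar origin in side [243.3 116.5]
243 116
```

View pics/w2.png

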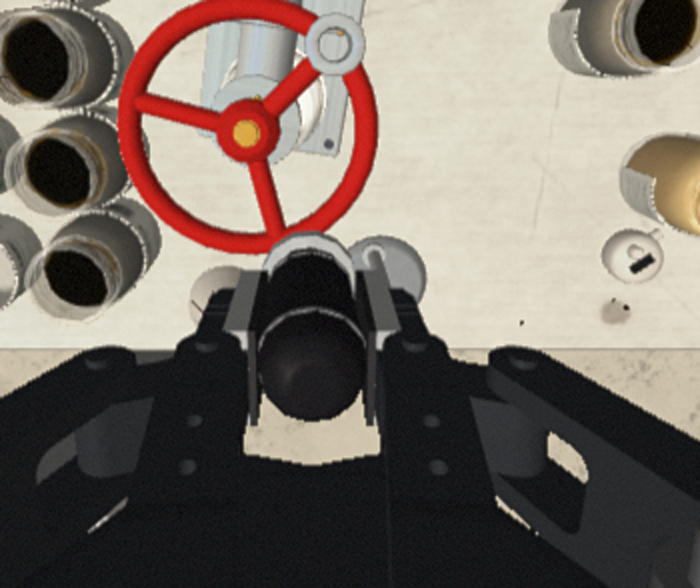

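View pics/s2.png

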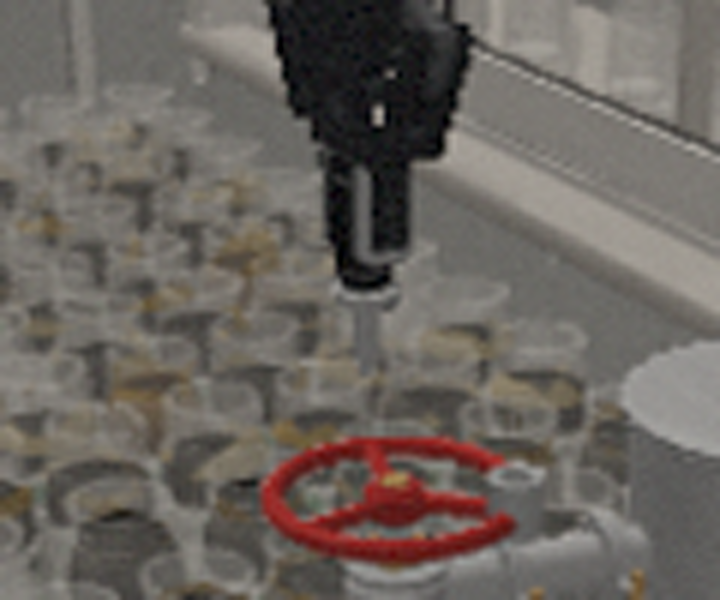

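The wrist crop shows the socket hole at crop (335,45), which is full pixel (267.5,112.5). The brass hub is at crop (246,132) and the grip top at (312,365). The side crop puts the collar where I predicted it, with the handle hanging straight.

Run:
```python
from h import *
i=ctrl.camera_info("wrist");s=ctrl.state();T=s["ee_pos"];print(T)
f=lambda u,v:(100+u/2,90+v/2)
print("grip top",at_z(i,f(312,365),T[2]+16)-T)
print("pred collar top ctr",(proj(i,T+[1,0,-40])-[100,90])*2,"meas ~ (307,280)")
S=at_z(i,f(335,45),218);print("socket",S)
for z in(205,210,215,220): 
    H=at_z(i,f(246,132),z);print("hub",z,H,np.hypot(*(S-H)[:2]))
R=at_z(i,f(248,124),200);print("ring ctr(z200)",R)
iS=ctrl.camera_info("side");print("side socket",tri([ray(i,f(335,45)),ray(iS,(243-60+515/6,116-50+474/6))]), at_z(iS,(243-60+515/6,116-50+474/6),218))
```

```text
[ 529.03791961 -265.45418355  351.57178207]
grip top [ 6.10792508 -1.86378786 16.        ]
pred collar top ctr [305.07640002 278.90478964] meas ~ (307,280)
socket [ 596.10771557 -277.42693181  218.        ]
hub 205 [ 557.930608   -237.68815128  205.        ] 55.10591819596336
hub 210 [ 558.63551441 -238.24584846  210.        ] 54.21552501391689
hub 215 [ 559.34042082 -238.80354563  215.        ] 53.32541535907581
hub 220 [ 560.04532723 -239.3612428   220.        ] 52.43560367031312
ring ctr(z200) [ 560.9393027  -238.17190944  200.        ]
side socket [ 595.94822312 -277.26361695  219.75565834] [ 597.79704904 -273.89760506  218.        ]
```

Emit:
move_arm([
  [0,0.4,0.06,0.2,0,0,0],
  [0,0.76,0.12,0.4,0,0,0],
  [0,0.8,0.12,0.5,0,0,0],
  [0,0.5,0.08,0.4,0,0,0],
  [0,0.2,0.04,0.3,0,0,0],
  [0,0,0,0,0,0,0],
  [0,0,0,0,0,0,0],
  [0,0,0,0,0,0,0],
])

```text
t: 6.12
ee_pos: [595.9, -275.5, 307.0]
tcp_rot: [3.141, -0.0, -0.001]
ft_force: [-0.6, -0.2, -1.0]
width: 0.267
```

Run:
```python
from h import *
i=ctrl.camera_info("wrist");im=ctrl.read_camera("wrist");s=ctrl.state();T=s["ee_pos"]
print(s["t"],T,s["tcp_rot"],s["ft_force"])
t=ctrl.read_camera("side");it=ctrl.camera_info("side")
k=ctrl.read_camera("top");ik=ctrl.camera_info("top")
p=proj(it,T-[0,0,60]).round(1);u,v=p.astype(int)
a=cv2.resize(t[v-30:v+30,u-30:u+30],(480,480),interpolation=cv2.INTER_CUBIC)
p=proj(i,T-[0,0,60]).astype(int);print(u,v,p)
b=cv2.resize(im[p[1]-90:p[1]+30,p[0]-40:p[0]+40],(320,480),interpolation=cv2.INTER_CUBIC)
save("c3",np.hstack([a,b]))
```

```text
6.1667 [ 595.94362794 -275.58778637  307.43000965] [ 3.14067302e+00 -1.07373046e-03 -1.49106973e-03] [-0.22209803  0.19509804 -0.53186286]
268 134 [252 219]
```

View pics/c3.png

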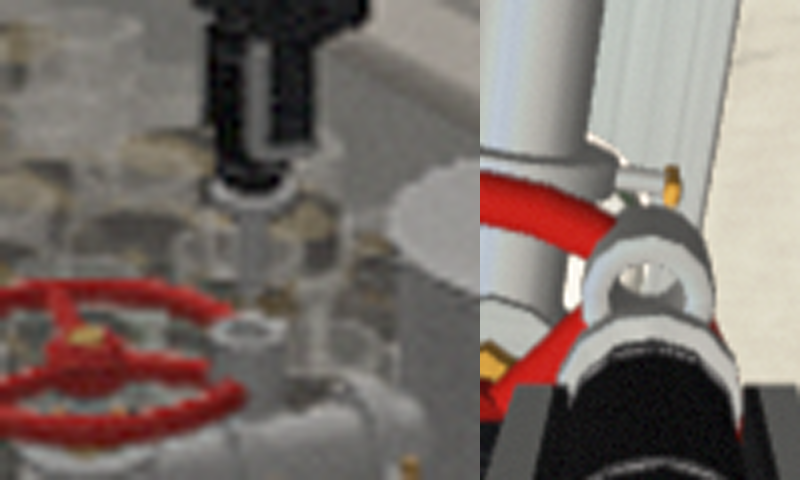

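The side crop shows the pin about over the boss. The wrist crop shows the boss centred at about x=648 and the collar at 651, so they line up sideways. I'll work out x from the wrist pixels.

Run:
```python
from h import *
i=ctrl.camera_info("wrist");it=ctrl.camera_info("side");T=ctrl.state()["ee_pos"]
print("socket fit by projecting circles (crop coords)")
q=np.linspace(0,2*np.pi,360)
def ext(c,r,z):
    P=np.array([proj(i,[c[0]+r*np.cos(a),c[1]+r*np.sin(a),z]) for a in q]);C=(P-[252-40,219-90])*4+[480,0]
    return C[:,0].min().round(),C[:,0].max().round(),C[:,1].min().round()
for x in(592,596,600): print(x,"boss",ext((x,-276),13,218),"hole",ext((x,-276),7,218))
print("meas boss 583,714,235; collar 560,742,308")
for dx in(-2,0,2): print(dx,"collar",ext((T[0]+dx,T[1]),14,T[2]-40))
cs=lambda X:(proj(it,X)-[268-30,134-30])*8
print("side socket pred",cs([596,-276,218]),"meas 250,330; collar bottom",cs(T-[0,0,46]),"meas 253,~192")
```

```text
socket fit by projecting circles (crop coords)
592 boss (np.float64(577.0), np.float64(716.0), np.float64(259.0)) hole (np.float64(609.0), np.float64(684.0), np.float64(290.0))
596 boss (np.float64(577.0), np.float64(716.0), np.float64(238.0)) hole (np.float64(609.0), np.float64(684.0), np.float64(269.0))
600 boss (np.float64(577.0), np.float64(716.0), np.float64(217.0)) hole (np.float64(609.0), np.float64(684.0), np.float64(248.0))
meas boss 583,714,235; collar 560,742,308
-2 collar (np.float64(546.0), np.float64(738.0), np.float64(331.0))
0 collar (np.float64(546.0), np.float64(738.0), np.float64(317.0))
2 collar (np.float64(546.0), np.float64(738.0), np.float64(304.0))
side socket pred [245.23154072 331.49845595] meas 250,330; collar bottom [247.44668802 204.64801758] meas 253,~192
```

Emit:
move_arm([
  [0,-0.03,-0.02,0.2,0,0,0],
  [0,0,0,0.2,0,0,0],
  [0,0,0,0.2,0,0,0],
  [0,0,0,0.2,0,0,0],
  [0,0,0,0,0,0,0],
  [0,0,0,0,0,0,0],
])

```text
t: 6.77
ee_pos: [595.4, -274.9, 285.6]
tcp_rot: [-3.141, 0.001, -0.001]
ft_force: [0.6, -0.5, -2.3]
width: 0.269
```

Emit:
move_arm([
  [0,0,0,0.2,0,0,0],
  [0,0,0,0.2,0,0,0],
  [0,0,0,0.2,0,0,0],
  [0,0,0,0.1,0,0,0],
  [0,0,0,0,0,0,0],
  [0,0,0,0,0,0,0],
])

```text
t: 7.27
ee_pos: [595.4, -274.9, 268.5]
tcp_rot: [-3.141, 0.0, -0.001]
ft_force: [0.8, -0.6, -1.1]
width: 0.267
```

Emit:
move_arm([
  [0,0,0,0.08,0,0,0],
  [0,0,0,0.08,0,0,0],
  [0,0,0,0,0,0,0],
  [0,0,0,0,0,0,0],
])

```text
t: 7.6
ee_pos: [595.4, -274.9, 264.7]
tcp_rot: [-3.142, 0.0, -0.001]
ft_force: [-0.2, 0.3, -2.2]
width: 0.268
```

Emit:
move_arm([
  [0,0,0,0.06,0,0,0],
  [0,0,0,0.04,0,0,0],
  [0,0,0,0,0,0,0],
  [0,0,0,0,0,0,0],
])

```text
t: 7.93
ee_pos: [595.6, -274.9, 264.1]
tcp_rot: [3.14, -0.002, -0.001]
ft_force: [-0.7, 0.4, 5.5]
width: 0.266
```

```bash
cat >> h.py <<'E'
def rows(P,r=55.0,C=(555.6,-237.2)):
    "P: angles deg; successive circle points about C; shifts in tool units, cumulative rounding"
    pts=np.array([[C[0]+r*np.cos(np.radians(a)),C[1]+r*np.sin(np.radians(a))] for a in P])
    u=((pts-pts[0])*[1,-1]/25).round(2);d=np.diff(u,axis=0).round(2)
    print([[0,float(x),float(y),0,0,0,0] for x,y in d])
E
python3 -c "
from h import *
rows(-43.4-10*np.arange(13))"
```

```text
[[0, -0.29, 0.25, 0, 0, 0, 0], [0, -0.32, 0.21, 0, 0, 0, 0], [0, -0.36, 0.14, 0, 0, 0, 0], [0, -0.38, 0.07, 0, 0, 0, 0], [0, -0.38, 0.01, 0, 0, 0, 0], [0, -0.38, -0.05, 0, 0, 0, 0], [0, -0.36, -0.12, 0, 0, 0, 0], [0, -0.34, -0.18, 0, 0, 0, 0], [0, -0.3, -0.24, 0, 0, 0, 0], [0, -0.25, -0.29, 0, 0, 0, 0], [0, -0.21, -0.33, 0, 0, 0, 0], [0, -0.14, -0.35, 0, 0, 0, 0]]
```

Emit:
move_arm([
  [0,-0.29,0.25,0,0,0,0],
  [0,-0.32,0.21,0,0,0,0],
  [0,-0.36,0.14,0,0,0,0],
  [0,-0.38,0.07,0,0,0,0],
  [0,-0.38,0.01,0,0,0,0],
  [0,-0.38,-0.05,0,0,0,0],
  [0,0,0,0,0,0,0],
  [0,0,0,0,0,0,0],
])

```text
t: 8.6
ee_pos: [543.0, -289.7, 264.0]
tcp_rot: [-3.141, -0.002, -0.001]
ft_force: [0.2, 6.1, 8.2]
width: 0.267
```

Emit:
move_arm([
  [0,-0.36,-0.12,0,0,0,0],
  [0,-0.34,-0.18,0,0,0,0],
  [0,-0.3,-0.24,0,0,0,0],
  [0,-0.25,-0.29,0,0,0,0],
  [0,-0.21,-0.33,0,0,0,0],
  [0,-0.14,-0.35,0,0,0,0],
  [0,0,0,0,0,0,0],
  [0,0,0,0,0,0,0],
])

```text
t: 9.27
ee_pos: [504.3, -252.6, 264.0]
tcp_rot: [3.14, -0.004, -0.001]
ft_force: [2.1, 3.2, 8.1]
width: 0.266
```

```bash
sed -i 's/C=(555.6,-237.2)/C=(556.4,-236.2)/' h.py; python3 -c "
from h import *
rows(-162.7-np.array([0,5,10,15,20,25,30,35,40.]))"
```

```text
[[0, -0.05, -0.19, 0, 0, 0, 0], [0, -0.03, -0.18, 0, 0, 0, 0], [0, -0.02, -0.2, 0, 0, 0, 0], [0, 0.0, -0.19, 0, 0, 0, 0], [0, 0.02, -0.19, 0, 0, 0, 0], [0, 0.03, -0.19, 0, 0, 0, 0], [0, 0.05, -0.18, 0, 0, 0, 0], [0, 0.07, -0.18, 0, 0, 0, 0]]
```

Emit:
move_arm([
  [0,-0.01,-0.19,0,0,0,0],
  [0,-0.03,-0.18,0,0,0,0],
  [0,-0.02,-0.2,0,0,0,0],
  [0,0,-0.19,0,0,0,0],
  [0,0,0,0,0,0,0],
  [0,0,0,0,0,0,0],
])

```text
t: 9.77
ee_pos: [502.2, -235.2, 264.0]
tcp_rot: [3.138, -0.002, -0.001]
ft_force: [0.6, -0.1, 8.0]
width: 0.264
```

Emit:
move_arm([
  [0,0.02,-0.19,0,0,0,0],
  [0,0,0,0,0,0,0],
  [0,0,0,0,0,0,0],
])

```text
t: 10.02
ee_pos: [502.5, -230.7, 264.0]
tcp_rot: [3.138, -0.002, -0.001]
ft_force: [0.1, 0.2, 8.4]
width: 0.267
```

Emit:
move_arm([
  [0,0.03,-0.19,0,0,0,0],
  [0,0,0,0,0,0,0],
  [0,0,0,0,0,0,0],
])

```text
t: 10.27
ee_pos: [503.2, -226.0, 264.0]
tcp_rot: [3.138, -0.002, -0.001]
ft_force: [-0.8, 0.1, 8.8]
width: 0.265
```

Emit:
move_arm([
  [0,0.05,-0.18,0,0,0,0],
  [0,0,0,0,0,0,0],
  [0,0,0,0,0,0,0],
])

```text
t: 10.52
ee_pos: [503.7, -224.5, 263.8]
tcp_rot: [3.132, 0.0, -0.002]
ft_force: [-2.2, -11.0, 5.6]
width: 0.266
```

Emit:
move_arm([
  [0,0.03,-0.1,0,0,0,0],
  [0,0,0,0,0,0,0],
  [0,0,0,0,0,0,0],
])

```text
t: 10.77
ee_pos: [503.9, -224.0, 263.8]
tcp_rot: [3.129, 0.001, -0.003]
ft_force: [-5.6, -16.6, 4.3]
width: 0.262
```

```bash
cat >> h.py <<'E'
def rows2(start,P,r=55.0,C=(556.4,-236.2)):
    pts=np.array([start]+[[C[0]+r*np.cos(np.radians(a)),C[1]+r*np.sin(np.radians(a))] for a in P])
    u=((pts-pts[0])*[1,-1]/25).round(2);d=np.diff(u,axis=0).round(2)
    print([[0,float(x),float(y),0,0,0,0] for x,y in d]); print("cmd end",pts[0]+u[-1]*25*[1,-1])
E
python3 -c "
from h import *
i=ctrl.camera_info('wrist');s=ctrl.state();np.savez('shut.npz',im=ctrl.read_camera('wrist'),side=ctrl.read_camera('side'),T=s['ee_pos'],R=i['R'],t=i['t'])
rows2((504.65,-217.4),167.5+10*np.arange(1,13))
rows2((504.65,-217.4),[167.5])
for k in (0,1,2):
  a=167.5+120*k;p=(556.4+55*np.cos(np.radians(a)),-236.2+55*np.sin(np.radians(a)));print(k);rows2(p,a+10*np.arange(1,13))"
```

```text
[[0, -0.13, 0.66, 0, 0, 0, 0], [0, 0.02, 0.38, 0, 0, 0, 0], [0, 0.08, 0.37, 0, 0, 0, 0], [0, 0.15, 0.36, 0, 0, 0, 0], [0, 0.2, 0.32, 0, 0, 0, 0], [0, 0.26, 0.28, 0, 0, 0, 0], [0, 0.31, 0.24, 0, 0, 0, 0], [0, 0.34, 0.17, 0, 0, 0, 0], [0, 0.36, 0.12, 0, 0, 0, 0], [0, 0.38, 0.05, 0, 0, 0, 0], [0, 0.39, -0.02, 0, 0, 0, 0], [0, 0.37, -0.08, 0, 0, 0, 0]]
cmd end [ 572.9  -288.65]
[[0, -0.08, 0.28, 0, 0, 0, 0]]
cmd end [ 502.65 -224.4 ]
0
[[0, -0.05, 0.38, 0, 0, 0, 0], [0, 0.02, 0.38, 0, 0, 0, 0], [0, 0.08, 0.38, 0, 0, 0, 0], [0, 0.15, 0.35, 0, 0, 0, 0], [0, 0.2, 0.33, 0, 0, 0, 0], [0, 0.26, 0.28, 0, 0, 0, 0], [0, 0.31, 0.23, 0, 0, 0, 0], [0, 0.34, 0.18, 0, 0, 0, 0], [0, 0.36, 0.11, 0, 0, 0, 0], [0, 0.38, 0.05, 0, 0, 0, 0], [0, 0.39, -0.01, 0, 0, 0, 0], [0, 0.37, -0.09, 0, 0, 0, 0]]
cmd end [ 572.95371961 -288.54582123]
1
[[0, 0.35, -0.15, 0, 0, 0, 0], [0, 0.33, -0.2, 0, 0, 0, 0], [0, 0.28, -0.26, 0, 0, 0, 0], [0, 0.23, -0.31, 0, 0, 0, 0], [0, 0.18, -0.34, 0, 0, 0, 0], [0, 0.12, -0.36, 0, 0, 0, 0], [0, 0.05, -0.38, 0, 0, 0, 0], [0, -0.02, -0.39, 0, 0, 0, 0], [0, -0.08, -0.37, 0, 0, 0, 0], [0, -0.15, -0.35, 0, 0, 0, 0], [0, -0.21, -0.33, 0, 0, 0, 0], [0, -0.26, -0.28, 0, 0, 0, 0]]
cmd end [ 593.43881897 -195.65443229]
2
[[0, -0.3, -0.23, 0, 0, 0, 0], [0, -0.34, -0.18, 0, 0, 0, 0], [0, -0.37, -0.12, 0, 0, 0, 0], [0, -0.38, -0.05, 0, 0, 0, 0], [0, -0.38, 0.02, 0, 0, 0, 0], [0, -0.38, 0.08, 0, 0, 0, 0], [0, -0.35, 0.15, 0, 0, 0, 0], [0, -0.33, 0.21, 0, 0, 0, 0], [0, -0.28, 0.26, 0, 0, 0, 0], [0, -0.23, 0.3, 0, 0, 0, 0], [0, -0.18, 0.34, 0, 0, 0, 0], [0, -0.11, 0.37, 0, 0, 0, 0]]
cmd end [ 502.80746142 -224.39974648]
```

Emit:
move_arm([
  [0,-0.08,0.28,0,0,0,0],
  [0,0,0,0,0,0,0],
  [0,0,0,0,0,0,0],
])

```text
t: 11.12
ee_pos: [502.9, -226.7, 263.6]
tcp_rot: [3.138, -0.001, -0.002]
ft_force: [-0.4, -2.5, 6.2]
width: 0.266
```

Emit:
move_arm([
  [0,-0.05,0.38,0,0,0,0],
  [0,0.02,0.38,0,0,0,0],
  [0,0.08,0.38,0,0,0,0],
  [0,0.15,0.35,0,0,0,0],
  [0,0.2,0.33,0,0,0,0],
  [0,0.26,0.28,0,0,0,0],
  [0,0.31,0.23,0,0,0,0],
  [0,0.34,0.18,0,0,0,0],
  [0,0.36,0.11,0,0,0,0],
  [0,0.38,0.05,0,0,0,0],
  [0,0.39,-0.01,0,0,0,0],
  [0,0.37,-0.09,0,0,0,0],
])

```text
t: 12.12
ee_pos: [572.2, -288.7, 263.6]
tcp_rot: [-3.141, 0.002, -0.001]
ft_force: [-5.9, 2.5, 11.3]
width: 0.267
```

Emit:
move_arm([
  [0,0,0,0,0,0,0],
  [0,0,0,0,0,0,0],
])

```text
t: 12.28
ee_pos: [573.5, -288.2, 263.6]
tcp_rot: [-3.141, -0.001, -0.0]
ft_force: [0.9, 4.8, 9.0]
width: 0.263
```

Emit:
move_arm([
  [0,0.35,-0.15,0,0,0,0],
  [0,0.33,-0.2,0,0,0,0],
  [0,0.28,-0.26,0,0,0,0],
  [0,0.23,-0.31,0,0,0,0],
  [0,0.18,-0.34,0,0,0,0],
  [0,0.12,-0.36,0,0,0,0],
  [0,0.05,-0.38,0,0,0,0],
  [0,-0.02,-0.39,0,0,0,0],
  [0,-0.08,-0.37,0,0,0,0],
  [0,-0.15,-0.35,0,0,0,0],
  [0,-0.21,-0.33,0,0,0,0],
  [0,-0.26,-0.28,0,0,0,0],
])

```text
t: 13.28
ee_pos: [595.3, -196.6, 263.6]
tcp_rot: [3.139, -0.005, -0.001]
ft_force: [5.1, -0.6, 6.0]
width: 0.269
```

Emit:
move_arm([
  [0,-0.3,-0.23,0,0,0,0],
  [0,-0.34,-0.18,0,0,0,0],
  [0,-0.37,-0.12,0,0,0,0],
  [0,-0.38,-0.05,0,0,0,0],
  [0,-0.38,0.02,0,0,0,0],
  [0,-0.38,0.08,0,0,0,0],
  [0,-0.35,0.15,0,0,0,0],
  [0,-0.33,0.21,0,0,0,0],
  [0,-0.28,0.26,0,0,0,0],
  [0,-0.23,0.3,0,0,0,0],
  [0,-0.18,0.34,0,0,0,0],
  [0,-0.11,0.37,0,0,0,0],
])

```text
t: 14.28
ee_pos: [503.8, -224.5, 263.6]
tcp_rot: [3.141, -0.004, -0.001]
ft_force: [5.7, 2.9, 6.0]
width: 0.269
```

Emit:
move_arm([
  [0,0,0,0,0,0,0],
  [0,0,0,0,0,0,0],
])

```text
t: 14.45
ee_pos: [503.6, -226.3, 263.6]
tcp_rot: [3.138, -0.003, -0.002]
ft_force: [2.5, -1.7, 5.7]
width: 0.267
```

Emit:
move_arm([
  [0,-0.05,0.38,0,0,0,0],
  [0,0.02,0.38,0,0,0,0],
  [0,0.08,0.38,0,0,0,0],
  [0,0.15,0.35,0,0,0,0],
  [0,0.2,0.33,0,0,0,0],
  [0,0.26,0.28,0,0,0,0],
  [0,0.31,0.23,0,0,0,0],
  [0,0.34,0.18,0,0,0,0],
  [0,0.36,0.11,0,0,0,0],
  [0,0.38,0.05,0,0,0,0],
  [0,0.39,-0.01,0,0,0,0],
  [0,0.37,-0.09,0,0,0,0],
])

```text
t: 15.45
ee_pos: [572.2, -288.7, 263.6]
tcp_rot: [-3.141, 0.002, -0.001]
ft_force: [-4.8, 2.7, 11.1]
width: 0.26
```

Emit:
move_arm([
  [0,0.35,-0.15,0,0,0,0],
  [0,0.33,-0.2,0,0,0,0],
  [0,0.28,-0.26,0,0,0,0],
  [0,0.23,-0.31,0,0,0,0],
  [0,0.18,-0.34,0,0,0,0],
  [0,0.12,-0.36,0,0,0,0],
  [0,0.05,-0.38,0,0,0,0],
  [0,-0.02,-0.39,0,0,0,0],
  [0,-0.08,-0.37,0,0,0,0],
  [0,-0.15,-0.35,0,0,0,0],
  [0,-0.21,-0.33,0,0,0,0],
  [0,-0.26,-0.28,0,0,0,0],
])

```text
t: 16.45
ee_pos: [595.2, -196.6, 263.6]
tcp_rot: [3.139, -0.005, -0.001]
ft_force: [4.5, -1.0, 4.5]
width: 0.265
```

Emit:
move_arm([
  [0,-0.3,-0.23,0,0,0,0],
  [0,-0.34,-0.18,0,0,0,0],
  [0,-0.37,-0.12,0,0,0,0],
  [0,-0.38,-0.05,0,0,0,0],
  [0,-0.38,0.02,0,0,0,0],
  [0,-0.38,0.08,0,0,0,0],
  [0,-0.35,0.15,0,0,0,0],
  [0,-0.33,0.21,0,0,0,0],
  [0,-0.28,0.26,0,0,0,0],
  [0,-0.23,0.3,0,0,0,0],
  [0,-0.18,0.34,0,0,0,0],
  [0,0,0,0,0,0,0],
])

```text
t: 17.45
ee_pos: [506.0, -217.0, 263.6]
tcp_rot: [3.139, -0.003, -0.002]
ft_force: [1.1, -2.4, 5.6]
width: 0.264
```

Emit:
move_arm([
  [0,-0.06,0.18,0,0,0,0],
  [0,-0.05,0.19,0,0,0,0],
  [0,0,0,0,0,0,0],
  [0,0,0,0,0,0,0],
  [0,0,0,0,0,0,0],
])

```text
t: 17.87
ee_pos: [503.8, -225.5, 263.6]
tcp_rot: [3.139, -0.003, -0.001]
ft_force: [2.1, -0.3, 5.5]
width: 0.268
```

Run:
```python
from h import *
d=np.load("shut.npz");i=ctrl.camera_info("wrist");s=ctrl.state();T=s["ee_pos"]
print(s["t"],T,"shut T",d["T"],s["ft_force"],s["tcp_rot"])
im=ctrl.read_camera("wrist");np.savez("end.npz",im=im,T=T,R=i["R"],t=i["t"],side=ctrl.read_camera("side"))
save("end",np.hstack([cv2.resize(x[:330],(400,258)) for x in(d["im"],im)]))
```

```text
17.8667 [ 503.7963712  -225.47423399  263.58442865] shut T [ 503.87619596 -224.03924021  263.80346693] [ 2.11505289 -0.29546993  5.50370571] [ 3.13941449e+00 -2.97276730e-03 -1.31458918e-03]
```

View pics/end.png

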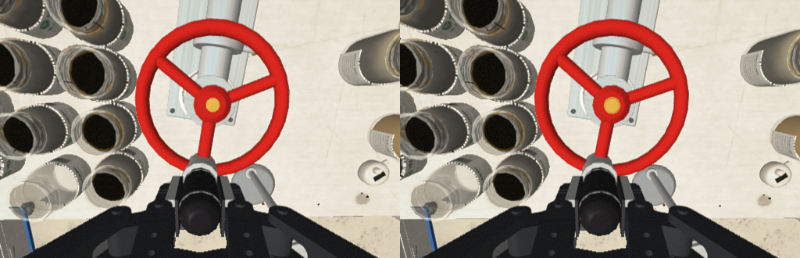

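The two wrist pictures, shut on the left and now on the right, look nearly the same, with the brass spindle visibly higher now. Next I'll measure the spoke angle difference numerically.

```bash
cat > ang.py <<'E'
from h import *
K=np.array(ctrl.camera_info("wrist")["intrinsics"])
def prof(d,C,z=203,n=1440):
    a=np.radians(np.arange(n)*360/n);out=np.zeros(n)
    im=d["im"].astype(np.float32);red=np.clip(im[...,0]-np.maximum(im[...,1],im[...,2]),0,80)
    for r in np.arange(22,44,1.):
        X=np.c_[C[0]+r*np.cos(a),C[1]+r*np.sin(a),np.full(n,z)]@d["R"].T+d["t"];p=X@K.T;p=p[:,:2]/p[:,2:]
        out+=cv2.remap(red,p[:,0].astype(np.float32)[None],p[:,1].astype(np.float32)[None],cv2.INTER_LINEAR)[0]
    return out/80/22
def spokes(d,C,z=203):
    o=prof(d,C,z);n=len(o);res=[]
    lab=np.flatnonzero(o>.4)
    for g in np.split(lab,np.flatnonzero(np.diff(lab)>8)+1):
        if len(g)>8: res.append(round(float((o[g]*g).sum()/o[g].sum()*360/n),2))
    return res
def centre(d,z=203):
    im=d["im"].astype(int);m=((im[...,0]-im[...,1:].max(-1))>50).astype(np.uint8)
    c=max(cv2.findContours(m,cv2.RETR_EXTERNAL,cv2.CHAIN_APPROX_NONE)[0],key=cv2.contourArea)[:,0]
    i=dict(intrinsics=K,R=d["R"],t=d["t"]);P=np.array([at_z(i,p,z)[:2] for p in c if p[1]<200])
    s=np.linalg.lstsq(np.c_[2*P,np.ones(len(P))],(P**2).sum(1),rcond=None)[0]
    return s[:2],np.sqrt(s[2]+s[:2]@s[:2])
if __name__=="__main__":
    for f in("shut.npz","end.npz"):
        d=dict(np.load(f));c=centre(d);print(f,c,spokes(d,c[0]),spokes(d,c[0],209))
E
python3 ang.py
```

```text
shut.npz (array([ 566.30717984, -236.33323116]), np.float64(49.54781465131876)) [62.32, 172.53, 278.33] [62.23, 171.79, 279.29]
end.npz (array([ 566.26003535, -236.39716035]), np.float64(49.59369119817207)) [59.64, 170.81, 275.92] [59.52, 170.13, 276.77]
```

Run:
```python
from ang import *
for C in((557.8,-237.5),(559.5,-237)):
  for z in(200,206):
    a,b=[np.array(spokes(dict(np.load(f)),C,z)) for f in("shut.npz","end.npz")];print(C,z,a,b,b-a)
```

```text
(557.8, -237.5) 200 [ 51.63 168.63 293.11] [ 49.54 166.36 290.77] [-2.09 -2.27 -2.34]
(557.8, -237.5) 206 [ 51.58 167.77 294.03] [ 49.36 165.56 291.56] [-2.22 -2.21 -2.47]
(559.5, -237) 200 [ 53.48 169.99 289.95] [ 51.18 167.77 287.59] [-2.3  -2.22 -2.36]
(559.5, -237) 206 [ 53.38 169.18 290.84] [ 51.11 167.15 288.39] [-2.27 -2.03 -2.45]
```

Emit:
move_arm([
  [0,-0.02,0.1,0,0,0,0],
  [0,0,0,0,0,0,0],
  [0,0,0,0,0,0,0],
])

```text
t: 18.22
ee_pos: [503.4, -227.5, 263.6]
tcp_rot: [3.14, -0.003, -0.001]
ft_force: [4.2, 1.2, 6.7]
width: 0.264
```

```bash
cat > chk.py <<'E'
from ang import *
i=ctrl.camera_info("wrist");s=ctrl.state();im=ctrl.read_camera("wrist");print(s["t"],s["ee_pos"],s["ft_force"])
e=dict(im=im,R=np.array(i["R"]),t=np.array(i["t"]))
for z in(200,206):
    a=np.array(spokes(dict(np.load("shut.npz")),(557.8,-237.5),z));b=np.array(spokes(e,(557.8,-237.5),z));print(z,a,b,b-a)
E
python3 chk.py
```

```text
18.2167 [ 503.42443169 -227.46604264  263.57633655] [4.19703469 1.20970835 6.72639034]
200 [ 51.63 168.63 293.11] [ 51.44 168.4  292.8 ] [-0.19 -0.23 -0.31]
206 [ 51.58 167.77 294.03] [ 51.28 167.79 293.58] [-0.3   0.02 -0.45]
```

Emit:
move_arm([
  [0,0,0.01,0,0,0,0],
  [0,0,0,0,0,0,0],
  [0,0,0,0,0,0,0],
  [0,0,0,0,0,0,0],
])

```text
t: 18.6
ee_pos: [503.5, -227.5, 263.6]
tcp_rot: [3.141, -0.003, -0.001]
ft_force: [2.3, 1.8, 6.7]
width: 0.265
```

```bash
python3 chk.py
python3 - <<'E'
from h import *
t=ctrl.read_camera("side");T=ctrl.state()["ee_pos"];u,v=proj(ctrl.camera_info("side"),T-[0,0,46]).astype(int)
save("fin",cv2.resize(t[v-45:v+45,u-50:u+70],(800,600),interpolation=cv2.INTER_CUBIC))
E
```

```text
18.6 [ 503.4608472  -227.4587215   263.57469374] [2.30249164 1.77937188 6.68075782]
200 [ 51.63 168.63 293.11] [ 51.44 168.39 292.8 ] [-0.19 -0.24 -0.31]
206 [ 51.58 167.77 294.03] [ 51.28 167.78 293.58] [-0.3   0.01 -0.45]
```

View pics/fin.png

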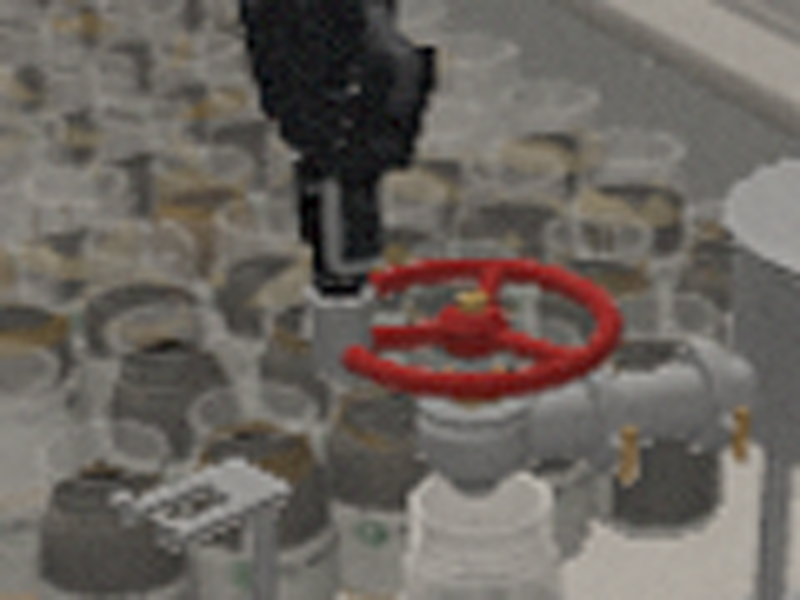

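The side crop shows the collar seated directly on the boss at about (345,300), with no bare pin visible. The handle is home and still gripped, so I'm handing in.

```bash
python3 -c "
from workcell import ctrl
print(ctrl.hand_in())"
```

```text
the job is handed in; nothing more can be done
None
```

I lifted the crank handle straight up off its fork and plugged it home in the wheel's socket. With it I turned the wheel clockwise to the hard stop, then opened it two full turns, and handed in at 18.6 s still gripping the handle.

- **Shut:** at the stop the reaction rose to about 17 N with almost no further travel.
- **Home:** the collar met the boss at the expected height (TCP about 264 mm), and the last side picture shows it seated with no bare pin. The arm is pressing down with about 7 N.
- **Two turns:** after the first pass, comparing the spokes in the wrist pictures showed the wheel about 2.3° short, from play between pin and socket, so I corrected it. The final reading is about 0.25° short of two turns, which is within the measurement's own scatter. The shut reference picture was taken while pressing on the stop.
- **Disagreement:** a circle fit to the wheel rim put the hub about 9 mm away from the other estimates, so I dropped it. The angle difference was about the same either way.
- **Other things:** the arm's path kept clear of the jars, funnel and tally counter, but I did not measure their positions again at the end.

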